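Pin the dye chest's hasp shut

ROBOT

A 6-joint arm with a two-finger parallel gripper is mounted at the origin on a cart in front of the work surface, level with it; the furniture and walls round the work are solid. World frame = base frame: x ahead of the robot, y to its left, z up, the work surface at z = 0. Lengths are in m, angles in degrees, forces in N, time in s.
With the tool pointing down it reaches from about 0.375 to 0.9 m from the base axis. Payload 3.1 kg.
Tool frame: the origin (TCP) lies midway between the tips of the shut fingers; the grasp point (between the pads) lies 19 mm behind it (bot.hold_point_z is the distance from the TCP to the grasp point, in m); z points along the fingers, y is the line along which they close (so a half turn about z gives the same grasp; the last joint's range is limited). The gripper opens to 87 mm and grips with 3 to 60 N. Pads are 19 mm wide; open, the fingers measure 117 mm over their backs; the gripper's body (75 mm by 190 mm) begins 51 mm behind the grasp point.
Start: joints at [60.304, 30.224, 82.088, -0, 67.689, -10.227], TCP at [0.208, 0.589, 0.223] pointing down, gripper open.
Joint ranges: [-176.69, 176.69], [-43.24, 126.21], [12.49, 139.97], [-82, 262], [0, 151.66], [-163.58, 163.58]. Speed limits (degrees/s): [159.86, 159.86, 180, 180, 180, 180].

INTERFACE

Orientations are given as a 3x3 rotation matrix whose columns are the frame's x, y, z axes.
In Python, from rig import read_state, optics, order, bot gives the robot as it stands.
- The arm moves only by the tool drive_tool, never from a script. Its argument "steps" is a list of rows, each a list of 7 numbers: the finger opening in mm, from 0 to 87, then the shift along the tool's x, y, z normalised to -1 to 1, where 1 is 0.12 m, then the turn, a rotation vector about the tool's x, y, z normalised to -1 to 1, where 1 is 1.5 rad. In form: [[jaw, tx, ty, tz, ax, ay, az], ...]. A call has 1 to 8 rows; each row is the pose to reach, as a shift and turn from the pose commanded when the call began, along the tool's axes at that moment; what a row does not reach only later rows make up. A row lasts 1/10 s, in which the tool goes at most 50 mm and 8.59 degrees, less where a joint would pass 70% of its speed; a pose out of reach is approached as far as the arm can. A call with a number of a shift or a turn outside -1 to 1 is refused whole. A call with a gripper value outside its range is refused whole. The fingers move at their own pace and stop on an object; the grip force is fixed at half the most. Time passes only in rows, so rows that repeat a pose let the fingers close. It gives the time, the measured TCP pose, the force, the opening and the grip force at its end, in the units of the state.
- read_state(): the state, without advancing time (a new reading comes with each control period).
- optics.capture(name): name is "scene" or "top"; returns a dict with "color" (384x512x3 uint8, blue, green, red), "range_z" (384x512 float32, m along the optical axis (not along the pixel's ray), 0 where there is no reading), "fx", "fy", "cx", "cy" (pixels), "rvec" (rotation vector, rad) and "tvec" (3), from world to camera coordinates, as OpenCV has them. Camera axes: x right, y down, z forward; pixel columns grow to the right and rows downward; lengths in m; the calibration is good to about 2 mm. A picture is of the moment at which its call begins.
- order.hand_in(): hands the job in; it is judged then, once.
The state is a dict: "time_s": time; "joint_positions": joint angles; "qvel": joint speeds; "tau": joint torques, N m; "position": TCP position; "tcp_rot": TCP orientation; "force": force on the tool from outside, world axes, zero at the start; "moment": the same for the moment, N m; "opening": opening from 0.0 (shut) to 1.0 (fully open); "grasp_force": force on a finger pad.
Only numpy, scipy, OpenCV 4.12 (cv2) and the standard library are available. Lean on these libraries where they do the work, as an engineer would, in place of code of your own. Each camera call takes 0.05 s, during which the arm holds its last target. There are 200 camera calls.

TASK

Close up the green dye chest: swing its raised steel hasp down until it hangs flat against the chest's front with the staple poking through its slot, then take the red-knobbed pin from the wooden block and drop it down through the staple's loop, in front of the hasp, so that its collar rests on the loop. Leave the blue-knobbed pin in its place in the block.

Things in the scene. Friction and masses are not known exactly. Their poses are not given: they have to be found in the camera images.
- loop (a point): Pin's place in the staple of the green chest (170x220x120 mm high, fixed), level with the top of the staple's bars. Axes: x into the chest (front face at x = +30 mm), y along its front, z up. Staple: level U of 6 mm bar, 48 mm out from the front; hole 19 mm wide in y, from the closed hasp's outer face (x = +24) to the front bar (x = -12). Free below, 65 mm to the table.
- hasp (a joint): Hasp angle: 0 hangs closed (a stop), pi/2 sticks out along -x of loop, pi up; starts 1.7 to 2.5. Steel plate 54 wide, 90 long, 4 mm thick; hinge line along y of loop, 26 mm to its +x, 52 above it. Stiff (0.06 N m), stays where left; push its outer (upper) face, about 4 N, 28 mm from the hinge, mid-plate: clear above the staple. Slot 38 mm wide, 50 to 80 mm from the hinge.
- pin_red: red-knobbed steel pin, upright in either hole (80 mm apart, 52 deep) of a wooden block 60x150x60 mm high. Origin: on its axis, underside of its collar, which rests on the block; z up. Collar 36 mm wide, 4 thick; above it a knob 18 mm across, up to 49 mm above the origin (grip at 30); below it a 9 mm shank 45 mm long, tapered tip. Loose, 40 to 85 g. The one to use.
- pin_blue: blue-knobbed steel pin, upright in either hole (80 mm apart, 52 deep) of a wooden block 60x150x60 mm high. Origin: on its axis, underside of its collar, which rests on the block; z up. Collar 36 mm wide, 4 thick; above it a knob 18 mm across, up to 49 mm above the origin (grip at 30); below it a 9 mm shank 45 mm long, tapered tip. Loose, 40 to 85 g. Not to be moved.
Not all that is in view belongs to the job. Leave any turquoise look-alike of the pin_red alone.

How it is judged (in metres and radians):
On the way:
1. the hasp has been swung down over the staple, before the pin is put in (value of joint hasp below 0.17 rad and horizontal distance between pin_red and loop above 0.05 m), for 0.2 s.
At the end, for the whole second after the job is handed in: Hasp closed (within 0.17 rad of its stop); red-knobbed pin at rest through the loop, upright within 0.2 rad, axis within 15 mm of loop, collar on the bars (8 mm above to 10 mm below loop); blue-knobbed pin within 20 mm of its start (value of joint hasp below 0.17 rad and horizontal distance between pin_red and loop below 0.015 m and z of pin_red in the frame of loop between -0.01 and 0.008 m and angle between pin_red's own z axis and vertical below 0.2 rad and linear speed of pin_red below 0.02 m/s and distance of pin_blue from where it was at the start of the episode below 0.02 m); the robot touches nothing.
It fails at once if the blue-knobbed pin is moved more than 20 mm (distance of pin_blue from where it was at the start of the episode above 0.02 m).
It also fails if it takes over 58 s, if anything falls off the work surface, if the arm or the gripper's body presses on something with over 40 N, if the wrist force passes 120 N, or if a joint passes its speed limit or range.

## Working session

There is one attempt and no reset: what is moved stays moved. The work goes in short steps, Python scripts to look and compute and a tool call to move; the robot and the scene stay as the last step left them, time stands still between calls to the robot, and variables do not carry over. Pictures are saved under pics/ and viewed, at most 10 in all, crops included, and the job is handed in when it is done.

Besides the shell and the picture viewer there is one more tool, called after ">>>" as name(argument=value, ...), one argument or row to a line, values as JSON. drive_tool: Moves the arm, as the interface text tells. Scaled input: -1 to 1 covers 0.12 m each way for a shift and 1.5 rad each way for a turn. Its arguments: {"type":"object","properties":{"steps":{"type":"array"}},"required":["steps"]}

```bash
mkdir -p pics
cat > h.py <<'E'
import numpy as np, cv2
from rig import read_state, optics, order, bot
def cap(n):
    c=optics.capture(n); R=cv2.Rodrigues(np.array(c["rvec"],float))[0]; t=np.array(c["tvec"],float).ravel()
    return c,R,t
def w(c,R,t,u,v,d=None):
    u=np.asarray(u,float);v=np.asarray(v,float)
    p=np.stack([(u-c["cx"])/c["fx"]*d,(v-c["cy"])/c["fy"]*d,d*np.ones_like(u)],-1)
    return (p-t)@R
def cloud(c,R,t):
    v,u=np.mgrid[:384,:512]; return w(c,R,t,u,v,c["range_z"])
E
python3 - <<'E'
from h import *
import pickle
for n in("scene","top"):
    c,R,t=cap(n); pickle.dump((c,R,t),open(n+".pkl","wb"))
    cv2.imwrite(f"pics/{n}0.png",cv2.resize(c["color"],(800,600),interpolation=cv2.INTER_CUBIC))
    print(n,-R.T@t,R[2],c["fx"],c["cx"],c["cy"])
s=read_state();print(s["time_s"],s["position"],s["tcp_rot"],s["opening"],bot.hold_point_z)
E
```

```text
scene [ 0.13646988 -0.63314855  0.8418135 ] [ 0.4186193   0.50791933 -0.75284516] 450.8777875204165 259.5147102133422 204.42887989524303
top [ 0.49232366 -0.13360003  1.02614769] [ 0.04752367 -0.02557326 -0.99854269] 414.44801448144005 253.4402261643976 192.47619898927837
0.1 [0.20793899 0.58867256 0.22166482] [[-9.42830820e-01  3.33270365e-01 -9.53520642e-04]
 [ 3.33271575e-01  9.42829275e-01 -1.73648185e-03]
 [ 3.20289235e-04 -1.95498993e-03 -9.99998038e-01]] 1.0036211654962113 0.0187
```

View pics/scene0.png

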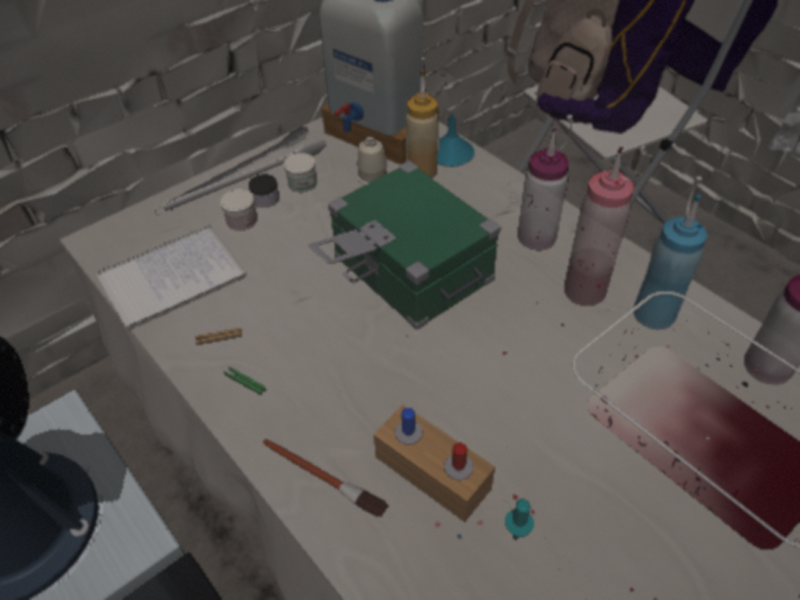

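View pics/top0.png

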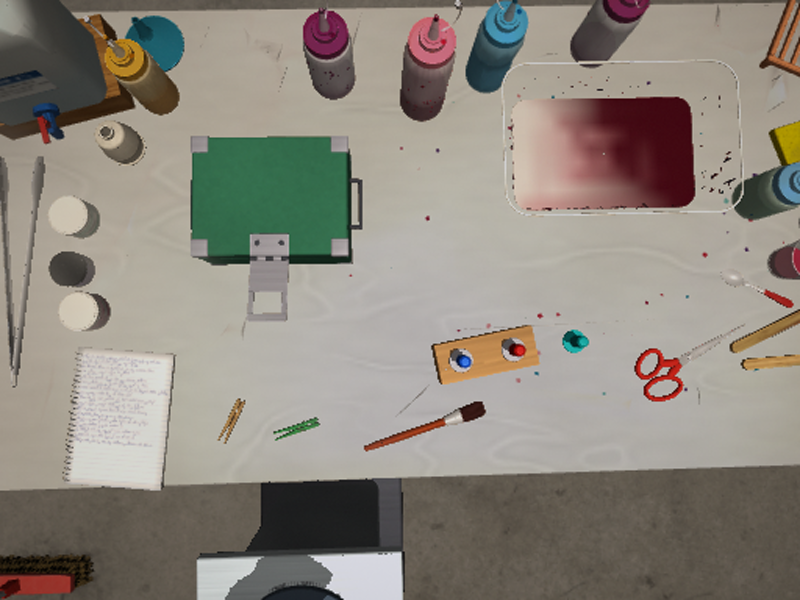

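Candidates: red knob at top (515,350) / scene (459,458); blue knob at top (462,362); turquoise look-alike at top (575,341). I choose the red one. The chest is at top (270,200), with its hasp sticking out at (267,290). Next come close crops for measuring.

Run:
```python
from h import *
import pickle
C={n:pickle.load(open(n+".pkl","rb")) for n in("scene","top")}
def crop(n,x,y,ww,hh,k): return cv2.resize(C[n][0]["color"][y:y+hh,x:x+ww],(ww*k,hh*k),interpolation=cv2.INTER_CUBIC)
a=crop("top",270,200,110,50,7)[:, :770]; 
a1=crop("top",115,75,128,140,2)
b=crop("scene",235,250,110,80,7)
# composite: left column pins top, chest
cv2.imwrite("pics/pins.png",np.vstack([crop("top",270,200,100,50,6),crop("scene",235,255,100,50,6)]))
cv2.imwrite("pics/chest.png",np.hstack([crop("top",145,140,50,75,8),crop("scene",195,130,50,75,8)]))
for n in C:
    c,R,t=C[n]; P=cloud(c,R,t); hsv=cv2.cvtColor(c["color"],cv2.COLOR_BGR2HSV); h,s,v=[hsv[...,i].astype(int) for i in range(3)]
    on=(P[...,2]>.03)&(P[...,2]<.16)&(c["range_z"]>0)
    near=on&(P[...,0]<.5)
    for nm,m in dict(red=near&((h<5)|(h>172))&(s>150),blue=near&(abs(h-115)<12)&(s>150),wood=near&(abs(h-15)<8)&(s>70)&(abs(P[...,1]+.2)<.15)).items():
        Q=P[m]; vv,uu=np.nonzero(m)
        if len(Q): print(n,nm,len(Q),"uv",uu.mean().round(1),vv.mean().round(1),"med",np.median(Q,0).round(4),"max z",Q[:,2].max().round(4),"hi",Q[Q[:,2]>Q[:,2].max()-.006].mean(0).round(4))
    m=(abs(h-75)<12)&(s>80)&(P[...,2]>.1); Q=P[m]; print(n,"lid",len(Q),np.median(Q[:,2]), cv2.minAreaRect(Q[:,:2].astype(np.float32)))
    if n=="top":
        Q=P[near&(abs(h-15)<8)&(s>70)&(abs(P[...,1]+.2)<.15)]; print("block",np.median(Q[:,2]),cv2.minAreaRect(Q[:,:2].astype(np.float32)))
```

```text
scene red 92 uv 293.6 290.7 med [ 0.4567 -0.3384  0.1055] max z 0.1121 hi [ 0.4594 -0.3352  0.1086]
scene blue 41 uv 260.9 265.0 med [ 0.4454 -0.2586  0.1085] max z 0.1115 hi [ 0.4454 -0.2579  0.1086]
scene wood 1487 uv 270.2 289.5 med [ 0.4374 -0.2887  0.0596] max z 0.1084 hi [ 0.463  -0.327   0.1084]
scene lid 3589 0.11970690472563932 ((0.3406692147254944, -0.14504706859588623), (0.9528706073760986, 0.4602166712284088), 41.518218994140625)
top red 63 uv 330.5 223.6 med [ 0.4618 -0.3272  0.107 ] max z 0.1118 hi [ 0.4625 -0.3295  0.1085]
top blue 56 uv 296.2 230.8 med [ 0.4483 -0.2492  0.1072] max z 0.1121 hi [ 0.4476 -0.2511  0.1085]
top wood 1170 uv 306.4 227.3 med [ 0.454  -0.2828  0.0598] max z 0.105 hi [ 0.4613 -0.3393  0.105 ]
top lid 6813 0.12006372768561896 ((0.6327312588691711, -0.003963574767112732), (0.2612062990665436, 0.27901774644851685), 89.60426330566406)
block 0.05979368108017275 ((0.45393308997154236, -0.2859213352203369), (0.060254406183958054, 0.1395798772573471), 10.173206329345703)
```

View pics/pins.png

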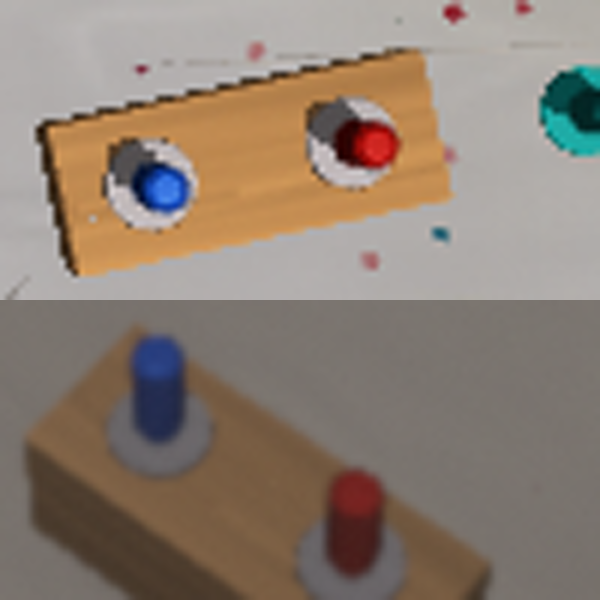

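View pics/chest.png

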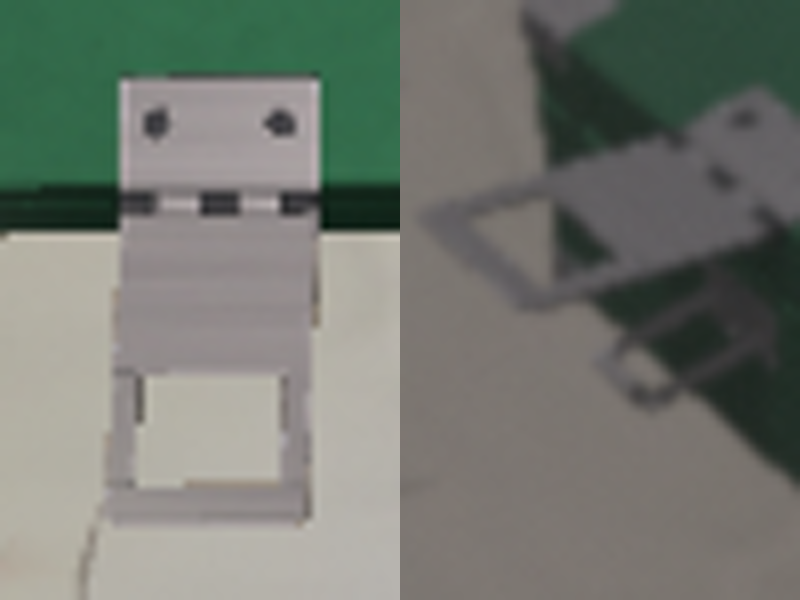

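Run:
```python
from h import *
import pickle
C={n:pickle.load(open(n+".pkl","rb")) for n in("scene","top")}
def px(x,y,k,ox,oy): return np.array([(x+.5)/k-.5+ox,(y+.5)/k-.5+oy])
def tri(pt,ps):
    A=[];B=[]
    for n,p in(("top",pt),("scene",ps)):
        c,R,t=C[n]; o=-R.T@t; d=R.T@np.array([(p[0]-c["cx"])/c["fx"],(p[1]-c["cy"])/c["fy"],1]); d/=np.linalg.norm(d)
        M=np.eye(3)-np.outer(d,d);A.append(M);B.append(M@o)
    X=np.linalg.solve(sum(A),sum(B)); return X.round(4),[np.linalg.norm(M@X-b).round(4) for M,b in zip(A,B)]
def onz(n,p,z):
    c,R,t=C[n]; o=-R.T@t; d=R.T@np.array([(p[0]-c["cx"])/c["fx"],(p[1]-c["cy"])/c["fy"],1]); return (o+d*(z-o[2])/d[2]).round(4)
T=lambda x,y:px(x,y,6,270,200); S=lambda x,y:px(x,y,6,235,255)
print("red top",tri(T(377,146),S(357,190)),"collar",tri(T(352,143),S(352,262)))
print("blue top",tri(T(165,188),S(158,57)),"collar",tri(T(150,184),S(159,131)))
TC=lambda x,y:px(x,y,8,145,140); SC=lambda x,y:px(x-400,y,8,195,130)
print("hasp tip L",tri(TC(107,515),SC(425,215)),"tip R",tri(TC(308,520),SC(530,305)))
print("hinge L",onz("top",TC(120,203),.123),"R",onz("top",TC(320,203),.123))
print("staple front corners at .071",onz("scene",SC(600,358),.071),onz("scene",SC(655,403),.071))
P=cloud(*C["top"]); c=C["top"][0]
hsv=cv2.cvtColor(c["color"],cv2.COLOR_BGR2HSV)
m=(abs(hsv[...,0].astype(int)-75)<15)&(hsv[...,1]>80)&(abs(P[...,2]-.12)<.006)
m[:, :115]=0;m[:,240:]=0;m[:80]=0;m[180:]=0
Q=P[m]; print("lid",len(Q),np.median(Q[:,2]),cv2.minAreaRect(Q[:,:2].astype(np.float32)),Q.min(0),Q.max(0))
# top-view hasp plate profile
for y in (235,280,330,400,500):
    u,v=TC(215 if y<360 else 120,y).round().astype(int); print(y,P[v,u].round(4))
# scene depth near staple
Ps=cloud(*C["scene"])
for n in [(615,350),(620,375),(650,395),(690,375),(640,325),(730,340),(765,330)]:
    u,v=SC(*n).round().astype(int); print(n,Ps[v,u].round(4))
```

```text
red top (array([ 0.4624, -0.3322,  0.1037]), [np.float64(0.001), np.float64(0.001)]) collar (array([ 0.4625, -0.3322,  0.0587]), [np.float64(0.0011), np.float64(0.0011)])
blue top (array([ 0.4488, -0.2528,  0.1017]), [np.float64(0.0008), np.float64(0.0008)]) collar (array([ 0.4484, -0.2528,  0.0572]), [np.float64(0.0009), np.float64(0.0009)])
hasp tip L (array([0.5159, 0.0474, 0.1376]), [np.float64(0.0008), np.float64(0.0008)]) tip R (array([ 0.5134, -0.0069,  0.1428]), [np.float64(0.0012), np.float64(0.0012)])
hinge L [0.6004 0.0461 0.123 ] R [ 0.5992 -0.0081  0.123 ]
staple front corners at .071 [0.5554 0.0241 0.071 ] [ 0.5563 -0.0019  0.071 ]
lid 6732 0.12006482365063705 ((0.6881570816040039, 0.017743825912475586), (0.21855974197387695, 0.16769959032535553), 88.81219482421875) [ 0.60258397 -0.0925998   0.11421999] [0.77293659 0.12662037 0.12580777]
235 [0.5909 0.0214 0.1231]
280 [0.5775 0.021  0.127 ]
330 [0.5641 0.0204 0.1319]
400 [0.545  0.0434 0.1359]
500 [0.5191 0.0424 0.1428]
(615, 350) [0.5628 0.0285 0.0673]
(620, 375) [0.5582 0.0185 0.0676]
(650, 395) [0.5596 0.0046 0.0669]
(690, 375) [0.5748 0.0045 0.0671]
(640, 325) [0.5757 0.0291 0.0687]
(730, 340) [0.6042 0.0238 0.0471]
(765, 330) [0.602  0.0035 0.067 ]
```

Measured against the description:

| Thing | Position (m) | Check |
|---|---|---|
| Red pin axis | (0.4625, -0.332) | block top z 0.06, agrees |
| Blue pin axis | (0.4485, -0.253) | 80 mm from the red pin, agrees |
| Hinge | ≈ (0.600, 0.019, 0.122) | – |
| Staple top | z ≈ 0.07 | – |
| Hasp angle | ≈ 1.84 rad | within the stated 1.7 to 2.5 |
| Chest yaw | ≈ -1.2° | – |

I'll travel to above the hasp with the fingers shut and the tool turned to the chest's axes.

>>> drive_tool(
  steps=[
    [0, -0.879, -0.697, 0, 0, 0, -0.213],
    [0, -0.879, -0.697, 0, 0, 0, -0.213],
    [0, -0.879, -0.697, 0, 0, 0, -0.213],
    [0, -0.879, -0.697, 0, 0, 0, -0.213],
    [0, -0.879, -0.697, 0, 0, 0, -0.213],
  ],
)

```text
time_s: 0.6
position: [0.2802, 0.4748, 0.2225]
tcp_rot: [[-1.0, 0.023, -0.001], [0.023, 1.0, 0.0], [0.001, 0.0, -1.0]]
force: [0.1, 0.6, -0.4]
opening: 0.629
grasp_force: 0.0
```

>>> drive_tool(
  steps=[
    [0, -0.617, -0.94, 0, 0, 0, 0],
    [0, -0.617, -0.94, 0, 0, 0, 0],
    [0, -0.617, -0.94, 0, 0, 0, 0],
    [0, -0.617, -0.94, 0, 0, 0, 0],
  ],
)

```text
time_s: 1.0
position: [0.3532, 0.3595, 0.2225]
tcp_rot: [[-1.0, 0.024, 0.001], [0.024, 1.0, -0.001], [-0.001, -0.001, -1.0]]
force: [-0.5, 0.4, -0.5]
opening: 0.266
grasp_force: 0.0
```

>>> drive_tool(
  steps=[
    [0, -0.617, -0.94, 0, 0, 0, 0],
    [0, -0.617, -0.94, 0, 0, 0, 0],
    [0, -0.617, -0.94, 0, 0, 0, 0],
    [0, -0.617, -0.94, 0, 0, 0, 0],
  ],
)

```text
time_s: 1.4
position: [0.4259, 0.2458, 0.2227]
tcp_rot: [[-1.0, 0.024, 0.002], [0.024, 1.0, 0.0], [-0.002, 0.0, -1.0]]
force: [0.1, -0.3, 0.1]
opening: 0.01
grasp_force: 0.0
```

>>> drive_tool(
  steps=[
    [0, -0.617, -0.94, 0, 0, 0, 0],
    [0, -0.617, -0.94, 0, 0, 0, 0],
    [0, -0.617, -0.94, 0, 0, 0, 0],
    [0, -0.617, -0.94, 0, 0, 0, 0],
  ],
)

```text
time_s: 1.8
position: [0.4983, 0.1315, 0.2227]
tcp_rot: [[-1.0, 0.023, 0.003], [0.023, 1.0, -0.0], [-0.003, 0.0, -1.0]]
force: [0.0, 0.7, 0.1]
opening: 0.008
grasp_force: 0.0
```

>>> drive_tool(
  steps=[
    [0, -0.617, -0.94, 0, 0, 0, 0],
    [0, -0.617, -0.94, 0, 0, 0, 0],
    [0, -0.617, -0.94, 0, 0, 0, 0],
    [0, -0.617, -0.94, 0, 0, 0, 0],
    [0, -0.617, -0.94, 0, 0, 0, 0],
    [0, -0.617, -0.94, 0, 0, 0, 0],
  ],
)

```text
time_s: 2.4
position: [0.5656, 0.0208, 0.2222]
tcp_rot: [[-1.0, 0.018, -0.002], [0.018, 1.0, 0.001], [0.002, 0.001, -1.0]]
force: [0.4, -0.2, -0.3]
opening: 0.003
grasp_force: 0.0
```

>>> drive_tool(
  steps=[
    [0, 0.02, 0, 0.38, 0, 0, 0],
    [0, 0.02, 0, 0.55, 0, 0, 0],
    [0, 0.02, 0, 0.62, 0, 0, 0],
    [0, 0.02, 0, 0.69, 0, 0, 0],
    [0, 0.02, 0, 0.74, 0, 0, 0],
    [0, 0.02, 0, 0.79, 0, 0, 0],
    [0, 0.02, 0, 0.825, 0, 0, 0],
  ],
)

```text
time_s: 3.1
position: [0.5647, 0.0183, 0.1238]
tcp_rot: [[-1.0, 0.02, 0.001], [0.02, 1.0, -0.0], [-0.001, 0.0, -1.0]]
force: [-0.4, -0.3, 0.5]
opening: 0.005
grasp_force: 0.4
```

>>> drive_tool(
  steps=[
    [0, 0.012, 0, 0.06, 0, 0, 0],
    [0, 0, 0, 0.115, 0, 0, 0],
    [0, -0.028, 0, 0.153, 0, 0, 0],
    [0, -0.053, 0, 0.182, 0, 0, 0],
    [0, -0.086, 0, 0.207, 0, 0, 0],
    [0, -0.12, 0, 0.235, 0, 0, 0],
    [0, -0.12, 0, 0.25, 0, 0, 0],
  ],
)

```text
time_s: 3.8
position: [0.5793, 0.0178, 0.0931]
tcp_rot: [[-1.0, 0.02, 0.0], [0.02, 1.0, 0.0], [-0.0, 0.0, -1.0]]
force: [-0.8, -0.3, 1.5]
opening: 0.006
grasp_force: 0.4
```

>>> drive_tool(
  steps=[
    [0, -0.015, 0, 0.03, 0, 0, 0],
    [0, -0.03, 0, 0.05, 0, 0, 0],
    [0, -0.045, 0, 0.05, 0, 0, 0],
    [0, -0.06, 0, 0.05, 0, 0, 0],
    [0, -0.06, 0, 0.05, 0, 0, 0],
  ],
)

```text
time_s: 4.3
position: [0.5856, 0.0178, 0.0871]
tcp_rot: [[-1.0, 0.02, -0.001], [0.02, 1.0, 0.0], [0.001, 0.0, -1.0]]
force: [-1.8, -0.4, -1.9]
opening: 0.005
grasp_force: 0.9
```

>>> drive_tool(
  steps=[
    [0, -0.012, 0, 0, 0, 0, 0],
    [0, -0.024, 0, 0, 0, 0, 0],
    [0, -0.024, 0, 0, 0, 0, 0],
  ],
)

```text
time_s: 4.6
position: [0.5856, 0.0179, 0.0872]
tcp_rot: [[-1.0, 0.02, -0.007], [0.02, 1.0, 0.0], [0.007, 0.0, -1.0]]
force: [-7.6, -0.1, 2.0]
opening: 0.006
grasp_force: 3.6
```

The force rose and the finger stopped, as it would at the hasp's stop. I'll back off, rise, and move toward the pin, which also clears the view.

>>> drive_tool(
  steps=[
    [0, 0.3, 0, 0, 0, 0, 0],
    [0, 0.4, 0, -0.2, 0, 0, 0],
    [50, 0.5, 0, -0.6, 0, 0, 0],
    [50, 0.7, -0.4, -0.8, 0, 0, 0],
    [50, 0.8, -0.8, -0.9, 0, 0, 0],
    [50, 0.8, -1, -0.9, 0, 0, 0],
  ],
)

```text
time_s: 5.2
position: [0.4917, -0.1029, 0.1985]
tcp_rot: [[-1.0, 0.02, 0.007], [0.02, 1.0, -0.004], [-0.007, -0.004, -1.0]]
force: [0.9, -0.1, -0.3]
opening: 0.281
grasp_force: 0.0
```

>>> drive_tool(
  steps=[
    [50, 0.2, -1, 0, 0, 0, 0],
    [50, 0.2, -1, 0, 0, 0, 0],
    [50, 0.2, -1, 0, 0, 0, 0],
    [50, 0.2, -1, 0, 0, 0, 0],
  ],
)

```text
time_s: 5.6
position: [0.4652, -0.2244, 0.1965]
tcp_rot: [[-1.0, 0.025, 0.005], [0.025, 1.0, -0.004], [-0.005, -0.004, -1.0]]
force: [-0.2, 1.5, 0.2]
opening: 0.555
grasp_force: 0.0
```

Run:
```python
from h import *
import pickle
C={}
for n in("scene","top"):
    C[n]=cap(n); pickle.dump(C[n],open(n+"1.pkl","wb"))
def crop(n,x,y,ww,hh,k): return cv2.resize(C[n][0]["color"][y:y+hh,x:x+ww],(ww*k,hh*k),interpolation=cv2.INTER_CUBIC)
cv2.imwrite("pics/chest1.png",np.hstack([crop("top",150,150,40,56,10),crop("scene",200,135,40,56,10)]))
P=cloud(*C["top"]); m=(abs(P[...,2]-.068)<.009)&(P[...,0]>.54)&(P[...,0]<.597)&(abs(P[...,1]-.018)<.04)
Q=P[m];print("staple",len(Q),Q.mean(0),Q.min(0),Q.max(0)); 
for i in np.argwhere(m): print(i[1],i[0],P[tuple(i)].round(4).tolist(),end=";")
print(read_state()["position"])
```

```text
staple 101 [0.57377075 0.0212581  0.06726214] [0.55697095 0.00552294 0.06243684] [0.59679458 0.034289   0.07147516]
181 169 [0.5968, 0.0084, 0.0646];182 169 [0.5966, 0.0059, 0.0656];170 170 [0.5949, 0.0336, 0.0657];171 170 [0.595, 0.0315, 0.065];172 170 [0.595, 0.0293, 0.0642];181 170 [0.5938, 0.0076, 0.0704];182 170 [0.5945, 0.0062, 0.064];170 171 [0.5925, 0.0334, 0.0671];171 171 [0.5923, 0.0309, 0.0687];172 171 [0.5924, 0.0289, 0.0665];181 171 [0.5917, 0.0078, 0.0689];182 171 [0.592, 0.0061, 0.0651];170 172 [0.5903, 0.0337, 0.0658];171 172 [0.5902, 0.0313, 0.0663];172 172 [0.5903, 0.0293, 0.0646];181 172 [0.5894, 0.0079, 0.0685];182 172 [0.5893, 0.0055, 0.0694];170 173 [0.5878, 0.0334, 0.0677];171 173 [0.5879, 0.0314, 0.066];172 173 [0.588, 0.0293, 0.0646];181 173 [0.5873, 0.0082, 0.0669];182 173 [0.5872, 0.0059, 0.0667];170 174 [0.5851, 0.0328, 0.0715];171 174 [0.5853, 0.0309, 0.0691];172 174 [0.5856, 0.0292, 0.0656];181 174 [0.5848, 0.0081, 0.0682];182 174 [0.585, 0.0061, 0.066];170 175 [0.5832, 0.0336, 0.0668];171 175 [0.5833, 0.0316, 0.0654];172 175 [0.5831, 0.029, 0.0669];181 
[... 1652 characters left out ...]
0.0671];176 185 [0.5597, 0.0202, 0.0672];177 185 [0.5597, 0.0179, 0.0668];178 185 [0.5596, 0.0156, 0.0673];179 185 [0.5593, 0.0128, 0.0706];180 185 [0.5595, 0.011, 0.0673];181 185 [0.5593, 0.0085, 0.0683];182 185 [0.5595, 0.0067, 0.065];170 186 [0.5578, 0.0343, 0.0655];171 186 [0.5575, 0.0314, 0.0691];172 186 [0.5576, 0.0292, 0.0681];173 186 [0.5573, 0.0266, 0.0703];174 186 [0.5575, 0.0248, 0.0673];175 186 [0.5575, 0.0227, 0.0663];176 186 [0.5574, 0.0201, 0.0676];177 186 [0.5575, 0.0182, 0.0655];178 186 [0.5572, 0.0155, 0.0677];179 186 [0.557, 0.0129, 0.0699];180 186 [0.5571, 0.0109, 0.0682];181 186 [0.557, 0.0086, 0.0682];182 186 [0.557, 0.0062, 0.0684];[ 0.46460113 -0.22044233  0.19596518]
```

View pics/chest1.png

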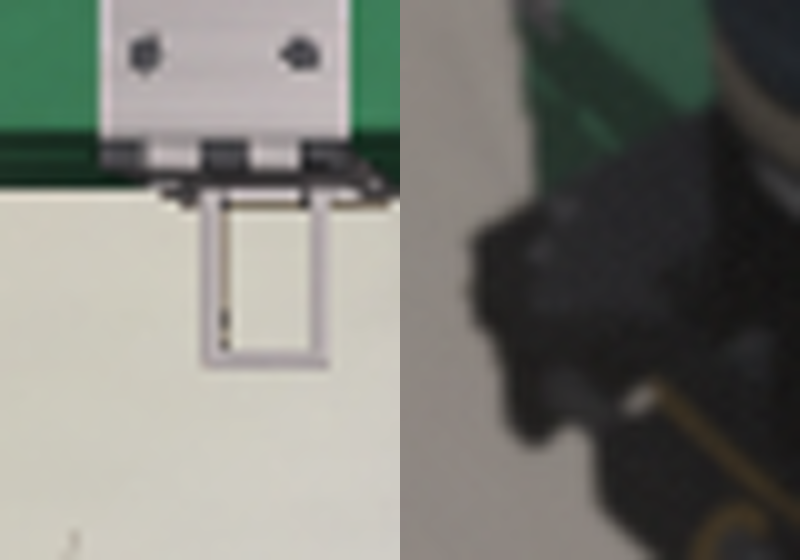

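The top view shows the hasp hanging flat with the staple through it. Staple bars run at crop x 210 and 318, with the front bar at y 362. The staple's centre is y = 0.0193 and the loop is about (0.573, 0.0193, 0.07). Next is the red pin.

>>> drive_tool(
  steps=[
    [50, 0, -0.93, 0, 0, 0, 0],
    [50, 0, -0.93, 0, 0, 0, 0],
    [50, 0, -0.93, 0, 0, 0, 0],
    [50, 0, -0.93, 0, 0, 0, 0],
    [50, 0, -0.93, 0, 0, 0, 0],
    [50, 0, -0.93, 0, 0, 0, 0],
  ],
)

```text
time_s: 6.3
position: [0.4617, -0.3288, 0.1954]
tcp_rot: [[-1.0, 0.018, -0.001], [0.018, 1.0, 0.002], [0.001, 0.002, -1.0]]
force: [-0.9, 0.3, 0.3]
opening: 0.576
grasp_force: 0.0
```

>>> drive_tool(
  steps=[
    [50, -0.007, -0.025, 0.2, 0, 0, 0],
    [50, -0.007, -0.025, 0.45, 0, 0, 0],
    [50, -0.007, -0.025, 0.6, 0, 0, 0],
    [50, -0.007, -0.025, 0.6, 0, 0, 0],
    [50, -0.007, -0.025, 0.6, 0, 0, 0],
  ],
)

```text
time_s: 6.8
position: [0.4628, -0.3333, 0.1238]
tcp_rot: [[-1.0, 0.019, -0.0], [0.019, 1.0, 0.001], [0.0, 0.001, -1.0]]
force: [0.3, -0.5, 0.4]
opening: 0.576
grasp_force: 0.0
```

Run:
```python
from h import *
c,R,t=cap("top"); s,_,_=cap("scene")
f=lambda c,x,y:cv2.resize(c["color"][y:y+70,x:x+50],(400,560),interpolation=cv2.INTER_CUBIC)
cv2.imwrite("pics/grasp.png",np.hstack([f(c,300,190),f(s,265,250)])); print(read_state()["position"])
```

```text
[ 0.4633587  -0.33444514  0.12485641]
```

View pics/grasp.png

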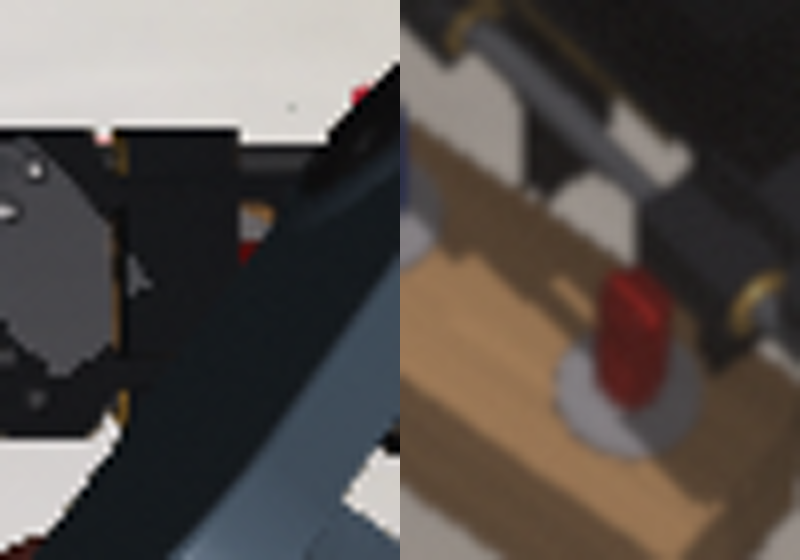

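In the scene crop the red knob at (632,330) is undisturbed, with the open fingers on either side above it. The blue pin is clear of the fingers. I'll go down and close.

>>> drive_tool(
  steps=[
    [50, 0.006, 0.015, 0.2, 0, 0, 0],
    [50, 0.006, 0.015, 0.35, 0, 0, 0],
    [50, 0.006, 0.015, 0.44, 0, 0, 0],
    [50, 0.006, 0.015, 0.44, 0, 0, 0],
    [15, 0.006, 0.015, 0.44, 0, 0, 0],
    [5, 0.006, 0.015, 0.44, 0, 0, 0],
    [5, 0.006, 0.015, 0.44, 0, 0, 0],
    [5, 0.006, 0.015, 0.44, 0, 0, 0],
  ],
)

```text
time_s: 7.7
position: [0.4621, -0.3329, 0.0714]
tcp_rot: [[-1.0, 0.02, 0.001], [0.02, 1.0, -0.001], [-0.001, -0.001, -1.0]]
force: [-0.6, -0.8, 0.1]
opening: 0.3
grasp_force: 0.0
```

>>> drive_tool(
  steps=[
    [5, 0, 0, 0, 0, 0, 0],
    [5, 0, 0, 0, 0, 0, 0],
  ],
)

```text
time_s: 7.9
position: [0.462, -0.3327, 0.0711]
tcp_rot: [[-1.0, 0.02, 0.0], [0.02, 1.0, -0.0], [-0.0, -0.0, -1.0]]
force: [0.5, 0.7, 2.4]
opening: 0.197
grasp_force: 30.0
```

>>> drive_tool(
  steps=[
    [5, 0, 0, -0.25, 0, 0, 0],
    [5, 0, 0, -0.6, 0, 0, 0],
    [5, 0, 0, -1, 0, 0, 0],
    [5, 0, 0, -1, 0, 0, 0],
  ],
)

```text
time_s: 8.3
position: [0.4651, -0.3359, 0.1972]
tcp_rot: [[-1.0, 0.02, 0.01], [0.02, 1.0, -0.01], [-0.01, -0.01, -1.0]]
force: [0.1, -0.9, -1.0]
opening: 0.193
grasp_force: 30.0
```

>>> drive_tool(
  steps=[
    [5, -0.3, 0.33, 0, 0, 0, 0],
    [5, -0.3, 0.66, 0, 0, 0, 0],
    [5, -0.3, 1, 0, 0, 0, 0],
    [5, -0.3, 1, 0, 0, 0, 0],
  ],
)

```text
time_s: 8.7
position: [0.4982, -0.2073, 0.1894]
tcp_rot: [[-1.0, 0.016, -0.005], [0.016, 1.0, 0.005], [0.005, 0.005, -1.0]]
force: [-0.0, -0.0, -0.4]
opening: 0.199
grasp_force: 30.0
```

>>> drive_tool(
  steps=[
    [5, -0.3, 0.33, 0, 0, 0, 0],
    [5, -0.3, 0.66, 0, 0, 0, 0],
    [5, -0.3, 1, 0, 0, 0, 0],
    [5, -0.3, 1, 0, 0, 0, 0],
  ],
)

```text
time_s: 9.1
position: [0.5372, -0.0896, 0.1896]
tcp_rot: [[-1.0, 0.016, -0.004], [0.016, 1.0, 0.003], [0.004, 0.003, -1.0]]
force: [-0.3, 0.7, -0.5]
opening: 0.202
grasp_force: 30.0
```

>>> drive_tool(
  steps=[
    [5, -0.3, 0.33, 0, 0, 0, 0],
    [5, -0.3, 0.66, 0, 0, 0, 0],
    [5, -0.3, 0.9, 0, 0, 0, 0],
    [5, -0.3, 0.9, 0, 0, 0, 0],
    [5, -0.3, 0.9, 0, 0, 0, 0],
    [5, -0.3, 0.9, 0, 0, 0, 0],
  ],
)

```text
time_s: 9.7
position: [0.577, 0.0116, 0.1904]
tcp_rot: [[-1.0, 0.021, -0.0], [0.021, 1.0, -0.001], [0.0, -0.001, -1.0]]
force: [-0.9, -0.6, -0.3]
opening: 0.197
grasp_force: 30.0
```

>>> drive_tool(
  steps=[
    [5, 0.036, 0.064, 0, 0, 0, 0],
    [5, 0.036, 0.064, 0.2, 0, 0, 0],
    [5, 0.036, 0.064, 0.37, 0, 0, 0],
    [5, 0.036, 0.064, 0.37, 0, 0, 0],
    [5, 0.036, 0.064, 0.37, 0, 0, 0],
  ],
)

```text
time_s: 10.2
position: [0.5726, 0.0204, 0.1464]
tcp_rot: [[-1.0, 0.021, -0.001], [0.021, 1.0, 0.0], [0.001, 0.0, -1.0]]
force: [0.7, -0.6, -0.9]
opening: 0.196
grasp_force: 30.0
```

Run:
```python
from h import *
s,R,t=cap("scene");q=read_state();print(q["position"],q["opening"])
x0,y0,k=180,105,8
im=cv2.resize(s["color"][y0:y0+75,x0:x0+90],None,fx=k,fy=k,interpolation=cv2.INTER_CUBIC)
im=cv2.convertScaleAbs(im,alpha=1.6)
# expected shank tip and axis from TCP, loop hole centre
p=q["position"]
for X,col in (((p[0],p[1],p[2]-.056),(0,255,255)),((p[0],p[1],p[2]-.011),(0,255,255)),((.573,.0193,.07),(255,0,255))):
    Y=R@np.array(X)+t; u,v=s["fx"]*Y[0]/Y[2]+s["cx"],s["fy"]*Y[1]/Y[2]+s["cy"]; cv2.circle(im,(int((u-x0+.5)*k),int((v-y0+.5)*k)),3,col,-1)
cv2.imwrite("pics/ins.png",im)
```

```text
[0.57321589 0.02041441 0.14705889] 0.20020714154879127
```

View pics/ins.png

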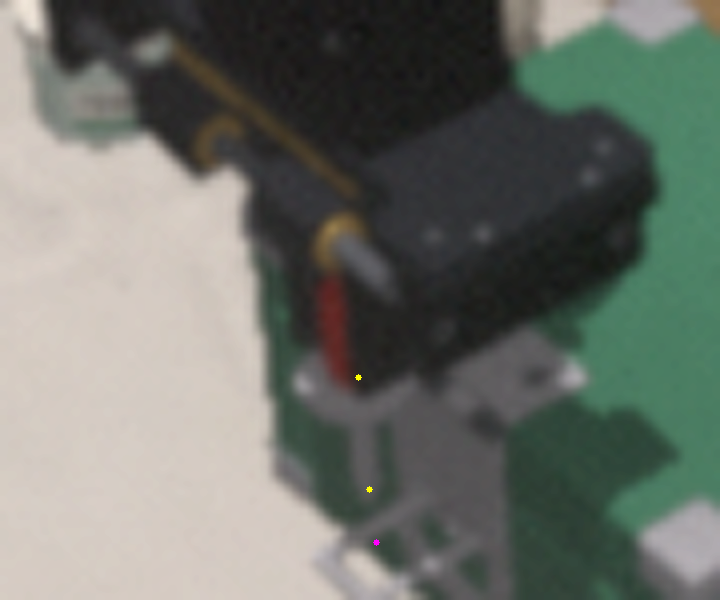

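The shank at (367,460), with its tip at (368,490), agrees with the projected pose. It points into the loop, which projects to (376,543). I'll lower it slowly.

>>> drive_tool(
  steps=[
    [5, 0, -0.008, 0.15, 0, 0, 0],
    [5, 0, -0.008, 0.22, 0, 0, 0],
    [5, 0, -0.008, 0.3, 0, 0, 0],
    [5, 0, -0.008, 0.38, 0, 0, 0],
    [5, 0, -0.008, 0.38, 0, 0, 0],
  ],
)

```text
time_s: 10.75
position: [0.5719, 0.0201, 0.0996]
tcp_rot: [[-1.0, 0.02, -0.002], [0.02, 1.0, 0.0], [0.002, 0.0, -1.0]]
force: [0.0, 0.2, -0.0]
opening: 0.194
grasp_force: 30.0
```

>>> drive_tool(
  steps=[
    [5, 0, 0, 0.06, 0, 0, 0],
    [5, 0, 0, 0.11, 0, 0, 0],
    [5, 0, 0, 0.135, 0, 0, 0],
    [5, 0, 0, 0.15, 0, 0, 0],
    [5, 0, 0, 0.15, 0, 0, 0],
  ],
)

```text
time_s: 11.25
position: [0.5726, 0.0199, 0.0825]
tcp_rot: [[-1.0, 0.02, -0.0], [0.02, 1.0, 0.0], [0.0, 0.0, -1.0]]
force: [0.4, 0.4, -1.0]
opening: 0.197
grasp_force: 30.0
```

Collar is about 1–2 mm above the bars. I'll open gently and rise.

>>> drive_tool(
  steps=[
    [5, 0, 0, 0.008, 0, 0, 0],
    [40, 0, 0, 0.008, 0, 0, 0],
    [40, 0, 0, 0.008, 0, 0, 0],
    [40, 0, 0, 0.008, 0, 0, 0],
    [40, 0, 0, 0, 0, 0, 0],
    [40, 0, 0, -0.15, 0, 0, 0],
    [40, 0, 0, -0.5, 0, 0, 0],
    [40, 0, 0, -0.9, 0, 0, 0],
  ],
)

```text
time_s: 12.05
position: [0.5713, 0.0201, 0.1905]
tcp_rot: [[-1.0, 0.02, -0.004], [0.02, 1.0, 0.001], [0.004, 0.001, -1.0]]
force: [1.6, 0.3, -0.3]
opening: 0.46
grasp_force: 0.0
```

>>> drive_tool(
  steps=[
    [40, 0.4, 0.33, -0.2, 0, 0, 0],
    [40, 0.8, 0.8, -0.2, 0, 0, 0],
    [40, 0.8, 1, -0.2, 0, 0, 0],
    [40, 0.8, 1, -0.2, 0, 0, 0],
    [40, 0.8, 1, -0.2, 0, 0, 0],
  ],
)

```text
time_s: 12.55
position: [0.4784, 0.1431, 0.2152]
tcp_rot: [[-1.0, 0.017, 0.001], [0.017, 1.0, -0.0], [-0.001, -0.0, -1.0]]
force: [-0.3, 1.0, -0.0]
opening: 0.456
grasp_force: 0.0
```

Run:
```python
from h import *
C={n:cap(n) for n in("scene","top")}
f=lambda n,x,y:cv2.resize(C[n][0]["color"][y:y+56,x:x+40],(400,560),interpolation=cv2.INTER_CUBIC)
cv2.imwrite("pics/end.png",np.hstack([f("top",155,145),f("scene",200,140)]))
for n in C:
    c,R,t=C[n];P=cloud(c,R,t); h=cv2.cvtColor(c["color"],cv2.COLOR_BGR2HSV); 
    for nm,hm in(("red",(h[...,0]<5)|(h[...,0]>172)),("blue",abs(h[...,0].astype(int)-115)<12)):
        m=hm&(h[...,1]>150)&(P[...,2]>.06)&(P[...,2]<.16)&(P[...,0]<.6)&(abs(P[...,1])<.3); Q=P[m]
        if len(Q): print(n,nm,len(Q),np.median(Q,0).round(4),Q.max(0).round(4), Q[Q[:,2]>Q[:,2].max()-.006].mean(0).round(4))
print(read_state()["time_s"],read_state()["position"])
```

```text
scene red 72 [0.5684 0.0123 0.1092] [0.5769 0.0241 0.1197] [0.5708 0.0161 0.1164]
scene blue 40 [ 0.4452 -0.2577  0.1076] [ 0.4521 -0.2518  0.1111] [ 0.4454 -0.2576  0.1082]
top red 67 [0.5718 0.0186 0.1157] [0.5809 0.0299 0.1188] [0.5725 0.0211 0.1162]
top blue 56 [ 0.4483 -0.2494  0.1073] [ 0.4567 -0.2431  0.1114] [ 0.4481 -0.2516  0.1083]
12.65 [0.48020061 0.14133042 0.21490347]
```

View pics/end.png

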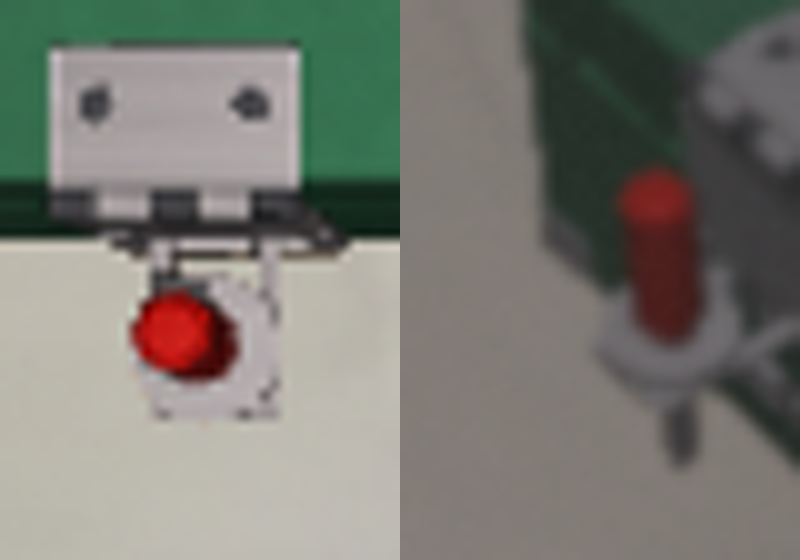

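The red pin stands upright with its collar on the staple bars: knob at (660,200), shank below the loop at (682,430), knob top z ≈ 0.117. The hasp is flat against the chest and the blue pin has not moved.

```bash
python3 -c "
from rig import order; print(order.hand_in())"
```

```text
the job is handed in; nothing more can be done
None
```

The job is handed in: the hasp is closed, the red pin stands in the staple's loop with its collar on the bars, and the blue pin is where it started; the hand-in call returned no verdict.

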